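# Prime the bench oiler until its indicator pin is out

## Task

Two identical hand-pump oilers are bolted to the bench: on one the steel indicator pin already stands fully out, on the other it is down or less than half out. With the fingertips, push the black plunger of the oiler whose pin is not out, full strokes down and all the way back up, again and again until its pin stands fully out, then let the plunger come up and leave. Do not press the other oiler's plunger, do not touch either pin, and do not shift or lift the other things on the bench.

Things in the scene. Friction and masses are not known exactly. Their poses are not given: they have to be found in the camera images.
- pump_a: The oiler to be pumped: its pin starts down or less than half out. It may stand on the left or the right. Base plate 84 (its x) by 190 mm (its y), 10 thick, fixed. Origin: on the bench right below the plunger, z up; yaw within 0.4 rad. Barrel at the origin, top z = 132; oil tank 58 mm across, 119 high at y = -60; valve block 46 square, 75 high at y = +66, the pin in its top.
- plunger_a_top (a point): Centre of the flat top of this oiler's plunger, a black mushroom head 42 mm across and 14 mm thick (top flat 38 mm across). 168 mm above the bench when up, 148 mm when fully down; the point moves with the plunger.
- plunger_a (a joint): Plunger travel in m: 0 up, 0.020 fully down. Takes about 5 N at the top, 11 to 15 N at the bottom; a spring returns it within 0.4 s. Each push of at least 15 mm that follows a full return to within 1 mm of the top raises the pin by one step of about 7 mm; shorter pushes may do nothing.
- pin_a (a joint): Rise of the upright dark steel indicator pin (16 mm thick) in m: 0 down (tip 7 mm above the valve block), about 0.035 fully out (tip 42 mm above; a narrow bright groove shows just above its bush). It starts between 0 and 0.014, so 3 to 5 full strokes bring it out; it stays where it is between strokes, and further strokes do no harm.
- pump_b: The other, identical oiler, whose pin is already fully out: leave it alone. Base plate 84 (its x) by 190 mm (its y), 10 thick, fixed. Origin: on the bench right below the plunger, z up; yaw within 0.4 rad. Barrel at the origin, top z = 132; oil tank 58 mm across, 119 high at y = -60; valve block 46 square, 75 high at y = +66, the pin in its top.
- plunger_b_top (a point): Centre of the flat top of the other oiler's plunger, same sizes.
- plunger_b (a joint): Plunger travel in m: 0 up, 0.020 fully down. Takes about 5 N at the top, 11 to 15 N at the bottom; a spring returns it within 0.4 s. Not to be pressed.
- pin_b (a joint): Rise of the upright dark steel indicator pin (16 mm thick) in m: 0 down (tip 7 mm above the valve block), about 0.035 fully out (tip 42 mm above; a narrow bright groove shows just above its bush). On this oiler it is fully out from the start.
- pin_a_tip (a point): Centre of the top end of the pumped oiler's pin.
- pin_b_tip (a point): Centre of the top end of the other oiler's pin.
- bottle: Bystander: clear water bottle, 64 mm across, 190 mm high; origin at the centre of its underside.
- jar: Bystander: screw-top jar, 72 mm across, 85 mm high; origin at the centre of its underside.
- wrench: Bystander: steel wrench about 180 mm long lying on the bench beyond the oilers; origin at its underside, its length along its x.
Things that resemble listed ones, but are neither listed nor needed, are in the scene too. What is shaped like the pump_a but brown is not meant.

How it is judged:
By the outcome, as a careful person would: the job done as asked, in the order asked, and still so for the second after the job is handed in, with the robot touching nothing.
It also fails if it takes over 45 s, if anything falls off the work surface, if the arm or the gripper's body presses on something with over 40 N, if the wrist force passes 120 N, or if a joint passes its speed limit or range.

## Robot

A 6-joint arm with a two-finger parallel gripper is mounted at the origin on the work surface. World frame = base frame: x ahead of the robot, y to its left, z up, the work surface at z = 0. Lengths are in m, angles in rad, forces in N, time in s.
With the tool pointing down it reaches from about 0.375 to 0.9 m from the base axis. Payload 3.1 kg.
Tool frame: the origin (TCP) lies midway between the tips of the shut fingers; the grasp point (between the pads) lies 19 mm behind it; x points along the fingers, y is the direction in which the jaws open and shut, and the axes are right-handed (so a half turn about x gives the same grasp; the last joint's range is limited). The gripper opens to 87 mm and grips with 3 to 60 N. Pads are 19 mm wide; open, the fingers measure 117 mm over their backs; the gripper's body (75 mm by 190 mm) begins 51 mm behind the grasp point.
Start: joints at [0.923, 0.527, 1.433, -0, 1.181, -0.178], TCP at [0.282, 0.558, 0.223] pointing down, gripper open.
Joint ranges: [-3.08, 3.08], [-0.75, 2.2], [0.22, 2.44], [-1.43, 4.57], [0, 2.65], [-2.85, 2.85]. Speed limits (rad/s): [2.79, 2.79, 3.14, 3.14, 3.14, 3.14].

## Interface

Orientations are given as a unit quaternion [x, y, z, w].
In Python, from rig import get_obs, imaging, robot gives the robot as it stands.
- The arm moves only by the shell command python3 -m inch 'ROWS' [FORCE]. ROWS is JSON, a list of rows, each a list of 3 entries, a list of its own where there are three numbers: the finger opening in mm, from 0 to 87, then the shift along the tool's x, y, z in mm, then the turn, a rotation vector about the tool's x, y, z in degrees. In form: [[grip, [dx, dy, dz], [wx, wy, wz]], ...]. A call has 1 to 12 rows; each row shifts and turns the pose as measured when the row begins, along the tool's axes as they then stand; what a row does not reach is not made up. A row lasts 1/8 s, in which the tool goes at most 62.5 mm and 10.7 degrees, less where a joint would pass 70% of its speed; a pose out of reach is approached as far as the arm can. A call with a gripper value outside its range is refused whole. The fingers move at their own pace and stop on an object; FORCE is the grip in N (left out, the last holds). Time passes only in rows, so rows that do not move let the fingers close. It gives the time, the measured TCP pose, the force and the opening at its end, in the units of the state.
- get_obs(): the state, without advancing time (a new reading comes with each control period).
- imaging.camera(name): name is "scene" or "top"; returns the picture (400x640x3 uint8, red, green, blue); there is no depth.
- imaging.camera_params(name): a dict with "camera_matrix" (3x3 intrinsics, pixels), "xyz" and "rotation" of the camera in the world. Camera axes: x right, y down, z forward; pixel columns grow to the right and rows downward; lengths in m; the calibration is good to about 2 mm. A picture is of the moment at which its call begins. camera_params takes no time and is no camera call.
- robot.hand_in(): hands the job in, once; it reports no verdict.
Trained networks look in the newest picture that a camera, given by its name, has taken for a name from the list of things; names that differ only in an ending like _2 or _b are one class to them, and where a whole thing is asked for, a point or a joint stands for the part that bears it (a point fixed in the world has none). Each returns a list of dicts, best first, with "confidence" (0 to 1); they miss things now and then, are a little off and sometimes report something else, mostly with a low value. They report only what shows in the picture. A call takes as long as a camera call. They do not tell look-alikes from the thing itself.
- imaging.cut_out(camera, target): "pixels" (400x640 bool, what is visible of it) and "box" ([centre column, centre row, width, height] in pixels, round what is visible of it).
- imaging.tip_of(camera, target): "pixel" ([column, row] in pixels: a listed point, or the origin of a listed thing).
The state is a dict: "time": time; "q": joint angles; "joint_velocities": joint speeds; "joint_torque": joint torques, N m; "position": TCP position; "tool_rot": TCP orientation; "ft_force": force on the tool from outside, world axes, zero at the start; "moment": the same for the moment, N m; "grip_width": finger opening in m.
Only numpy, scipy, OpenCV 4.12 (cv2) and the standard library are available. Lean on these libraries where they do the work, as an engineer would, in place of code of your own. Each camera call takes 0.05 s, during which the arm holds its last target. There are 200 camera calls.

## Working session

There is one attempt and no reset: what is moved stays moved. The work goes in short steps, Python scripts to look and compute and a shell command to move; the robot and the scene stay as the last step left them, time stands still between calls to the robot, and variables do not carry over. Pictures are saved under pics/ and viewed, about 8 in all and at most 12, crops included, and the job is handed in when it is done.

```bash
mkdir -p pics; cat > h.py <<'E'
import numpy as np,cv2
from rig import get_obs,imaging,robot
from scipy.spatial.transform import Rotation as R
def ray(cam,px):
    p=imaging.camera_params(cam);K=np.array(p["camera_matrix"]);Rm=np.array(p["rotation"])
    if Rm.shape!=(3,3): Rm=R.from_quat(Rm.ravel()).as_matrix()
    d=Rm@np.linalg.inv(K)@np.array([px[0],px[1],1.]);return np.array(p["xyz"]),d
def atz(cam,px,z):
    o,d=ray(cam,px);return o+d*(z-o[2])/d[2]
def proj(cam,P):
    p=imaging.camera_params(cam);K=np.array(p["camera_matrix"]);Rm=np.array(p["rotation"])
    if Rm.shape!=(3,3): Rm=R.from_quat(Rm.ravel()).as_matrix()
    c=K@(Rm.T@(np.array(P)-np.array(p["xyz"])));return c[:2]/c[2]
E
python3 - <<'E'
from h import *
for c in("scene","top"):
    im=imaging.camera(c);cv2.imwrite(f"pics/{c}1.png",im[:,:,::-1])
    print(c,imaging.camera_params(c)["xyz"])
    for t,z in(("plunger_a_top",.168),("pin_a_tip",.1),("pump_a",0)):
        for d in imaging.tip_of(c,t): print(t,round(d["confidence"],2),np.round(d["pixel"],1),np.round(atz(c,d["pixel"],z),3))
print(get_obs())
E
```

```text
scene [ 1.35007053 -0.3121832   0.94525176]
plunger_a_top 0.58 [381.6 138.1] [0.371 0.348 0.168]
plunger_a_top 0.54 [308.  153.6] [0.36  0.072 0.168]
plunger_a_top 0.5 [282.6 284.2] [ 0.825 -0.177  0.168]
plunger_a_top 0.49 [359.7 185.4] [0.571 0.159 0.168]
pin_a_tip 0.56 [308.2 284.9] [ 0.806 -0.104  0.1  ]
pump_a 0.91 [288.3 319.1] [ 0.824 -0.17   0.   ]
pump_a 0.74 [306.4 185.6] [0.33  0.076 0.   ]
pump_a 0.68 [371.2 174.4] [0.362 0.332 0.   ]
pump_a 0.67 [266.7 239.2] [ 0.528 -0.139  0.   ]
top [ 0.36486936 -0.01479139  1.37736296]
plunger_a_top 0.67 [266.9 196.9] [0.57  0.158 0.168]
plunger_a_top 0.61 [376.1 120.5] [ 0.808 -0.168  0.168]
plunger_a_top 0.44 [295.8 275.3] [0.342 0.068 0.168]
plunger_a_top 0.44 [199.1 264.8] [0.37  0.348 0.168]
pin_a_tip 0.6 [250.7 209.4] [0.542 0.217 0.1  ]
pin_a_tip 0.57 [354.  132.9] [ 0.791 -0.105  0.1  ]
pin_a_tip 0.38 [188.  265.9] [0.367 0.403 0.1  ]
pin_a_tip 0.37 [280.8 285.1] [0.312 0.118 0.1  ]
pump_a 0.98 [273.8 209.1] [0.558 0.158 0.   ]
pump_a 0.94 [215.7 266.8] [0.365 0.344 0.   ]
pump_a 0.82 [373.1 136.8] [ 0.811 -0.178  0.   ]
pump_a 0.58 [297.  274.1] [0.343 0.076 0.   ]
pump_a 0.55 [364.3 216.4] [ 0.535 -0.146  0.   ]
{'time': 0.4, 'q': array([ 9.23505409e-01,  5.27663534e-01,  1.43285735e+00, -1.64510403e-05,
        1.18140488e+00, -1.78510056e-01]), 'joint_velocities': array([-0.00028584, -0.00158496, -0.00199546,  0.00068239,  0.00081445,
       -0.0006678 ]), 'joint_torque': array([ 2.21105915e-04, -4.39498472e+01, -1.76658136e+01,  6.33508433e-02,
        5.29523659e-02, -7.09027699e-05]), 'position': array([0.28228439, 0.55748592, 0.22239764]), 'tool_rot': array([ 0.16411345,  0.68781455, -0.16433352,  0.68772989]), 'ft_force': array([-0.06546936,  0.30636898, -1.03359848]), 'moment': array([0.04277554, 0.05484314, 0.00246032]), 'grip_width': 0.08741432571334519}
```

View pics/scene1.png

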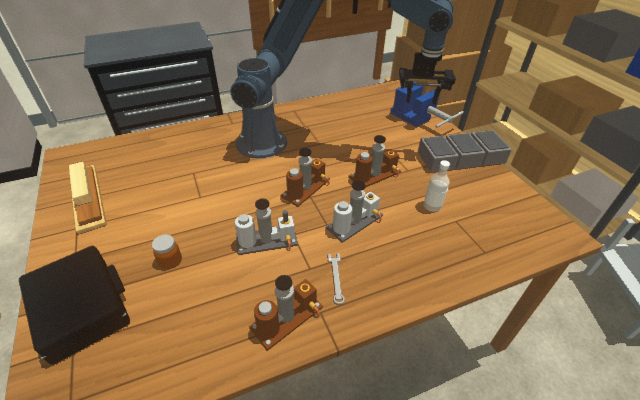

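View pics/top1.png

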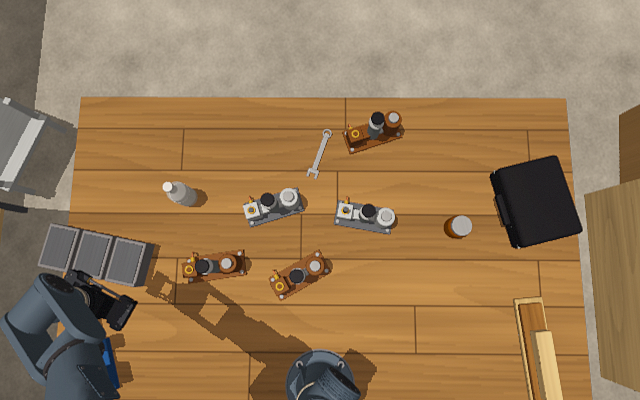

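Scene: white oilers at about (358,188) (left) and (263,205) (right), the other three are brown. The right one's pin appears out at (285,215). I'll enlarge both to check.

```bash
python3 - <<'E'
from h import *
im=cv2.imread("pics/scene1.png");c=im[165:255,225:390]
cv2.imwrite("pics/crop1.png",cv2.resize(c,None,fx=4.8,fy=4.8,interpolation=cv2.INTER_CUBIC))
for z in(.168,):
    pa=atz("scene",[358.5,183],z);print(pa)
a=[.5705,.1585]
o,d=ray("scene",[359.7,185.4]);o2,d2=ray("top",[266.9,196.9])
A=np.c_[d,-d2];s=np.linalg.lstsq(A,o2-o,rcond=None)[0];print(o+s[0]*d,o2+s[1]*d2)
print(R.from_quat(get_obs()["tool_rot"]).as_matrix().round(3))
for t in("plunger_a_top",):
  for c in("scene","top"):
    for d in imaging.cut_out(c,t): print(c,t,round(d["confidence"],2),np.round(d["box"],1))
E
```

```text
[0.55989104 0.16101695 0.168     ]
[0.57106663 0.1594957  0.16766077] [0.57046485 0.15797542 0.16734146]
[[-0.     0.452  0.892]
 [-0.     0.892 -0.452]
 [-1.    -0.    -0.   ]]
scene plunger_a_top 0.61 [283.6 285.5  13.9  17. ]
scene plunger_a_top 0.51 [379.  139.8  12.7   8.5]
scene plunger_a_top 0.48 [304.4 154.2  12.5  10.7]
scene plunger_a_top 0.45 [360.8 186.6  12.8   8.4]
top plunger_a_top 0.62 [294.1 275.1  13.9  12.4]
top plunger_a_top 0.58 [201.6 265.6  19.6  16.5]
top plunger_a_top 0.55 [268.5 200.7  14.6  16.7]
```

View pics/crop1.png

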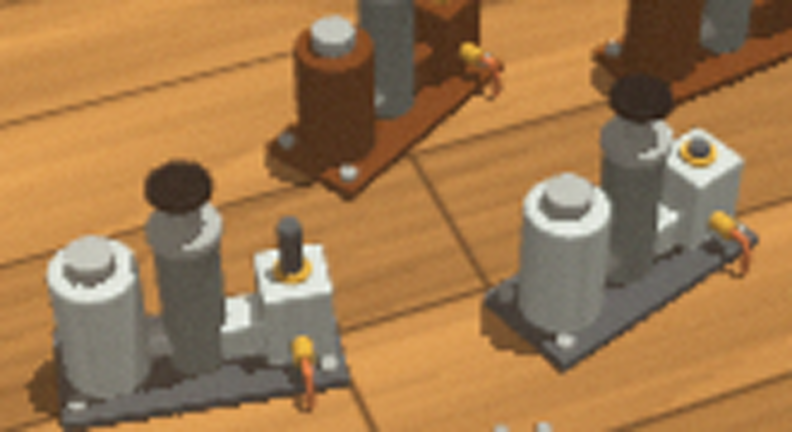

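The right oiler's pin stands out (crop 290,240). The left one's is down (crop 698,150), so pump_a is the left oiler. I'll refine its head centre by its dark pixels.

```bash
python3 - <<'E'
from h import *
P=[]
for c,(u,v) in(("scene",(359,185)),("top",(268,199))):
    g=cv2.imread(f"pics/{c}1.png")[v-14:v+15,u-14:u+15].max(2)
    n,l,st,ce=cv2.connectedComponentsWithStats((g<65).astype(np.uint8))
    k=l[14,14];px=ce[k]+[u-14,v-14];P.append(ray(c,px));print(c,k,st[k],px,atz(c,px,.161))
    if c=="top": print(g[4:24,4:26])
(o,d),(o2,d2)=P
s=np.linalg.lstsq(np.c_[d,-d2],o2-o,rcond=None)[0];X=(o+s[0]*d+o2+s[1]*d2)/2;print(X)
ob=get_obs();T=R.from_quat(ob["tool_rot"])
print("tool mm",T.inv().apply((np.r_[X[:2],.19]-ob["position"])*1000))
E
```

```text
scene 1 [ 7  9 13 11 98] [358.16326531 185.03061224] [0.5610474  0.15991304 0.161     ]
top 1 [  6   8  15  14 142] [266.97183099 199.33098592] [0.56421192 0.15846437 0.161     ]
[[171 171 172 171 171 170 172 171 172 171 172 171 171 172 171 172 172 172
  173 172 172 174]
 [172 173 173 173 175 174 175 174 175 176 176 175 177 175 176 176 177 176
  176 176 177 178]
 [174 174 174 174 174 177 179 182 184 185 184 182 180 178 178 178 178 178
  180 181 182 183]
 [175 174 174 175 178 184 185 145 149 133 138 168 167 185 181 181 182 184
  182 158 155 153]
 [176 176 177 182 183 144 123  71  72  42  55 105 105 159 193 185 145 157
  148 119 111 113]
 [175 178 181 185 144  64  40  51  49  48  50  44  42  84 143 155 107 116
  119 112 104 116]
 [180 183 184 143  63  45  46  49  48  51  50  49  46  42  52  97 112 112
  110 109 102 120]
 [186 189 191  77  45  48  49  51  50  48  50  47  50  47  39  51 115 107
  109 108 104 140]
 [188 193 173  41  47  52  50  51  49  50  50  50  49  50  44  37  91 111
  111 108 109 154]
 [158 168 104  45  49  50  50  49  51  50  51  50  50  52  47  36  71 115
  105 108 
[... 326 characters left out ...]
 52  52  51  54  50  39  49 115 116
   93  56  94 106]
 [102 111 107  67  29  46  52  52  50  53  52  53  51  39  28  82 121 114
   79  53  74 116]
 [ 82 101 135 204 116  50  36  49  56  51  56  50  30  29  78 110 117 109
   64  54  66 118]
 [ 79 117 149 227 170 170  39  53  23  26  32  28  54  99 113 117 114  81
   58  57  65 107]
 [ 75 127 132 180 204 184 171 172 125  59  66  90  99 118 115 113  93  61
   57  59  63  97]
 [ 66 112 120 138 217 198 177 180 185 177 180 181 108 114 108  82  66  61
   61  62  62  84]
 [ 98 101 122 141 218 209 195 193 173 146 168 173 124  84  80  59  61  61
   62  62  62  66]]
[0.56379796 0.15816117 0.1637497 ]
tool mm [  32.53565171 -229.12110944  431.56896805]
```

```bash
python3 -m inch '[[0,[0,-27,50],[0,0,0]],[0,[0,-27,50],[0,0,0]],[0,[0,-27,50],[0,0,0]],[0,[0,-27,50],[0,0,0]],[0,[0,-27,50],[0,0,0]],[0,[0,-27,50],[0,0,0]],[0,[0,-27,50],[0,0,0]],[0,[0,-27,50],[0,0,0]],[0,[0,0,0],[0,0,0]]]' 20
cat > d.py <<'E'
from h import *
ob=get_obs();T=R.from_quat(ob["tool_rot"])
print(ob["time"],ob["position"],"to head, tool mm",T.inv().apply((np.r_[.564,.159,.168]-ob["position"])*1000).round(1),"x axis",T.apply([1,0,0]).round(3),ob["ft_force"],ob["grip_width"])
E
python3 d.py
```

```text
time: 1.62
position: [0.5529, 0.1755, 0.224]
tool_rot: [0.165, 0.685, -0.161, 0.691]
ft_force: [-1.1, 1.0, 0.4]
grip_width: 0.0055
1.625 [0.55290765 0.17554901 0.2240313 ] to head, tool mm [ 56.1 -10.3  17. ] x axis [ 0.009  0.004 -1.   ] [-1.1345378   1.00926015  0.41486779] 0.005500265402494522
```

```bash
python3 -m inch '[[0,[0,-10,17],[0,0,0]],[0,[25,0,0],[0,0,0]],[0,[16,0,0],[0,0,0]],[0,[0,0,0],[0,0,0]]]'; python3 d.py
python3 - <<'E'
from h import *
ims=[]
for c in("scene","top"):
    im=imaging.camera(c)[:,:,::-1];u,v=proj(c,[.564,.159,.168]).astype(int)
    ims.append(cv2.resize(im[v-45:v+35,u-40:u+40],(400,400),interpolation=cv2.INTER_CUBIC))
cv2.imwrite("pics/c2.png",np.hstack(ims))
E
```

```text
time: 2.12
position: [0.5644, 0.1594, 0.1825]
tool_rot: [0.164, 0.685, -0.16, 0.691]
ft_force: [-0.4, -0.1, 1.3]
grip_width: 0.0001
2.125 [0.56438294 0.15939219 0.18250485] to head, tool mm [14.5 -0.6 -0.3] x axis [ 0.01   0.004 -1.   ] [-0.44508419 -0.1017035   1.32562885] 0.00011771038524359959
```

View pics/c2.png

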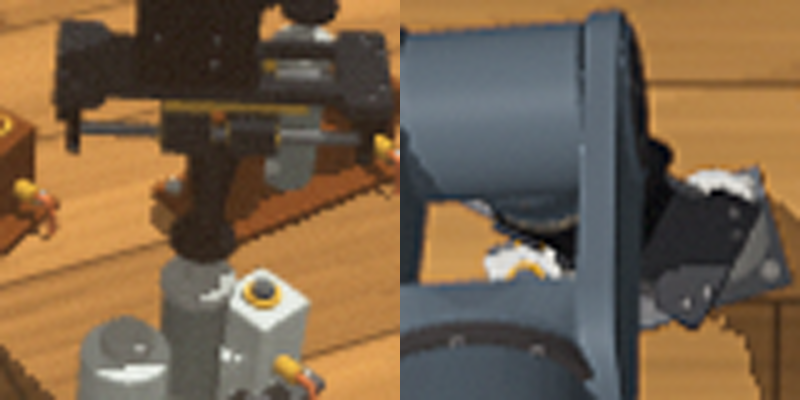

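The closed fingers (left half, 205,180) stand right over the black head at (205,240), and the pin at (262,288) is still down. First stroke.

```bash
python3 -m inch '[[0,[14,0,0],[0,0,0]],[0,[10,0,0],[0,0,0]],[0,[9,0,0],[0,0,0]],[0,[1,0,0],[0,0,0]]]'; python3 d.py
```

```text
time: 2.72
position: [0.5666, 0.1601, 0.1538]
tool_rot: [0.164, 0.683, -0.158, 0.694]
ft_force: [-3.5, -0.6, 9.1]
grip_width: 0.0007
2.725 [0.56657702 0.16013238 0.15383131] to head, tool mm [-14.2  -2.   -1.6] x axis [ 0.017  0.003 -1.   ] [-3.51422374 -0.61276299  9.09637034] 0.0006915622962640327
```

```bash
python3 -m inch '[[0,[5,-1,-2],[0,0,0]],[0,[4,0,0],[0,0,0]]]'; python3 d.py; python3 -m inch '[[0,[-12,0,0],[0,0,0]],[0,[-14,0,0],[0,0,0]],[0,[0,0,0],[0,0,0]],[0,[0,0,0],[0,0,0]],[0,[0,0,0],[0,0,0]]]'; python3 d.py
python3 - <<'E'
from h import *
c="scene";im=imaging.camera(c)[:,:,::-1];u,v=proj(c,[.564,.159,.168]).astype(int)
cv2.imwrite("pics/c3.png",cv2.resize(im[v-45:v+35,u-40:u+40],(400,400),interpolation=cv2.INTER_CUBIC))
E
```

```text
time: 2.98
position: [0.5666, 0.1601, 0.1492]
tool_rot: [0.163, 0.681, -0.158, 0.696]
ft_force: [-5.6, -0.3, 14.2]
grip_width: 0.0002
2.975 [0.56662215 0.1601217  0.14915648] to head, tool mm [-18.9  -1.9  -1.5] x axis [ 0.024  0.003 -1.   ] [-5.5698287  -0.34005986 14.24988712] 0.0002251493976213676
time: 3.6
position: [0.5658, 0.1603, 0.1756]
tool_rot: [0.163, 0.681, -0.157, 0.697]
ft_force: [-0.2, -0.0, -0.3]
grip_width: 0.0002
3.6 [0.56575816 0.16028364 0.1755566 ] to head, tool mm [ 7.5 -2.  -1.2] x axis [ 0.024  0.003 -1.   ] [-0.21956992 -0.04843809 -0.3037083 ] 0.0001503301566826191
```

View pics/c3.png

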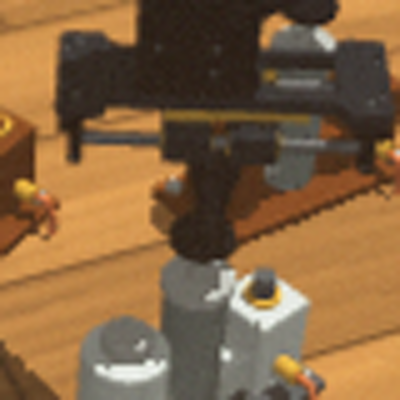

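The stroke worked: the pin at (263,283) rose by about a step. Now a second stroke, correcting the slight tilt first.

```bash
python3 -m inch '[[0,[0,-2,-1],[0,1.2,-0.6]],[0,[11,0,0],[0,0,0]],[0,[10,0,0],[0,0,0]],[0,[7,0,0],[0,0,0]],[0,[5,0,0],[0,0,0]],[0,[3,0,0],[0,0,0]]]'; python3 d.py; python3 -m inch '[[0,[-13,0,0],[0,0,0]],[0,[-14,0,0],[0,0,0]],[0,[0,0,0],[0,0,0]],[0,[0,0,0],[0,0,0]],[0,[0,0,0],[0,0,0]]]'; python3 d.py
```

```text
time: 4.4
position: [0.5648, 0.1588, 0.1483]
tool_rot: [0.161, 0.688, -0.159, 0.689]
ft_force: [-5.4, -1.0, 18.1]
grip_width: 0.0007
4.4 [0.56483919 0.15884917 0.14833336] to head, tool mm [-19.7  -0.2  -0.8] x axis [ 0.002  0.002 -1.   ] [-5.37055528 -0.99525926 18.14887405] 0.0006732976133286194
time: 5.03
position: [0.564, 0.1586, 0.1747]
tool_rot: [0.161, 0.689, -0.159, 0.688]
ft_force: [-0.2, 0.2, -0.8]
grip_width: 0.0005
5.025 [0.56402121 0.15862413 0.17466794] to head, tool mm [ 6.7  0.3 -0.2] x axis [-0.     0.002 -1.   ] [-0.19830651  0.24354452 -0.84392334] 0.0005195896497450888
```

Good; two more strokes (3 and 4) the same way.

```bash
python3 -m inch '[[0,[10,0,0],[0,0,0]],[0,[10,0,0],[0,0,0]],[0,[7,0,0],[0,0,0]],[0,[5,0,0],[0,0,0]],[0,[3,0,0],[0,0,0]]]'; python3 -m inch '[[0,[-13,0,0],[0,0,0]],[0,[-14,0,0],[0,0,0]],[0,[0,0,0],[0,0,0]],[0,[0,0,0],[0,0,0]],[0,[0,0,0],[0,0,0]]]'; python3 d.py;  python3 -m inch '[[0,[10,0,0],[0,0,0]],[0,[10,0,0],[0,0,0]],[0,[7,0,0],[0,0,0]],[0,[5,0,0],[0,0,0]],[0,[3,0,0],[0,0,0]]]'; python3 -m inch '[[0,[-13,0,0],[0,0,0]],[0,[-14,0,0],[0,0,0]],[0,[0,0,0],[0,0,0]],[0,[0,0,0],[0,0,0]],[0,[0,0,0],[0,0,0]]]'; python3 d.py
python3 - <<'E'
from h import *
c="scene";im=imaging.camera(c)[:,:,::-1]
cv2.imwrite("pics/c4.png",cv2.resize(im[150:255,230:390],(800,525),interpolation=cv2.INTER_CUBIC))
E
```

```text
time: 5.65
position: [0.5648, 0.1587, 0.1483]
tool_rot: [0.161, 0.688, -0.159, 0.69]
ft_force: [-5.8, -1.1, 19.1]
grip_width: 0.0004
time: 6.28
position: [0.5636, 0.1585, 0.174]
tool_rot: [0.16, 0.689, -0.159, 0.689]
ft_force: [-0.6, -0.1, 0.3]
grip_width: 0.0007
6.275 [0.56362129 0.15853321 0.17404525] to head, tool mm [6.  0.6 0.1] x axis [ 0.     0.001 -1.   ] [-0.63526588 -0.14219405  0.31591193] 0.0006575930730732014
time: 6.9
position: [0.5645, 0.1587, 0.1483]
tool_rot: [0.16, 0.688, -0.159, 0.69]
ft_force: [-5.6, -0.1, 17.4]
grip_width: 0.0008
time: 7.52
position: [0.5633, 0.1585, 0.1742]
tool_rot: [0.16, 0.689, -0.159, 0.689]
ft_force: [-0.1, -0.3, 1.0]
grip_width: 0.0002
7.525 [0.56330394 0.15848523 0.17415186] to head, tool mm [6.2 0.8 0.4] x axis [ 0.001  0.001 -1.   ] [-0.11762171 -0.28159391  1.01109322] 0.0002188754882321182
```

View pics/c4.png

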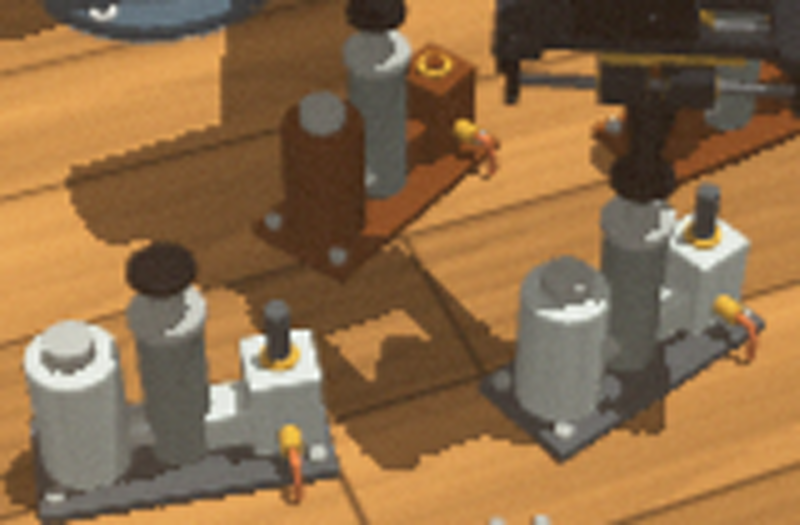

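After 4 strokes, the pin (706,185 to 235) is about as long as the other's (275,303 to 358), perhaps slightly short. Extra strokes do no harm, so I'll make two more, then lift clear.

```bash
python3 -m inch '[[0,[10,0,0],[0,0,0]],[0,[10,0,0],[0,0,0]],[0,[7,0,0],[0,0,0]],[0,[5,0,0],[0,0,0]],[0,[3,0,0],[0,0,0]]]'; python3 -m inch '[[0,[-13,0,0],[0,0,0]],[0,[-14,0,0],[0,0,0]],[0,[0,0,0],[0,0,0]],[0,[0,0,0],[0,0,0]],[0,[0,0,0],[0,0,0]]]'; python3 -m inch '[[0,[10,0,0],[0,0,0]],[0,[10,0,0],[0,0,0]],[0,[7,0,0],[0,0,0]],[0,[5,0,0],[0,0,0]],[0,[3,0,0],[0,0,0]]]'; python3 -m inch '[[0,[-13,0,0],[0,0,0]],[0,[-14,0,0],[0,0,0]],[0,[-30,0,0],[0,0,0]],[0,[-40,0,0],[0,0,0]],[0,[-40,0,0],[0,0,0]],[0,[0,20,-45],[0,0,0]],[0,[0,20,-45],[0,0,0]],[0,[0,0,0],[0,0,0]]]'; python3 d.py
python3 - <<'E'
from h import *
c="scene";im=imaging.camera(c)[:,:,::-1]
cv2.imwrite("pics/c5.png",cv2.resize(im[150:255,230:390],(800,525),interpolation=cv2.INTER_CUBIC))
E
```

```text
time: 8.2
position: [0.5642, 0.1586, 0.1483]
tool_rot: [0.159, 0.687, -0.159, 0.691]
ft_force: [-5.5, -0.6, 16.2]
grip_width: 0.0003
time: 8.82
position: [0.5632, 0.1584, 0.1746]
tool_rot: [0.159, 0.688, -0.159, 0.69]
ft_force: [-0.4, 0.0, 0.5]
grip_width: 0.0006
time: 9.45
position: [0.564, 0.1586, 0.1484]
tool_rot: [0.159, 0.687, -0.159, 0.691]
ft_force: [-5.1, -1.1, 16.2]
grip_width: 0.0002
time: 10.45
position: [0.4976, 0.235, 0.2851]
tool_rot: [0.159, 0.689, -0.16, 0.688]
ft_force: [0.4, 0.2, 0.1]
grip_width: 0.0006
10.45 [0.49763028 0.23503663 0.28511707] to head, tool mm [117.1 -38.9  93.2] x axis [-0.002 -0.001 -1.   ] [0.40730059 0.2437111  0.06551005] 0.000593661000954971
```

View pics/c5.png

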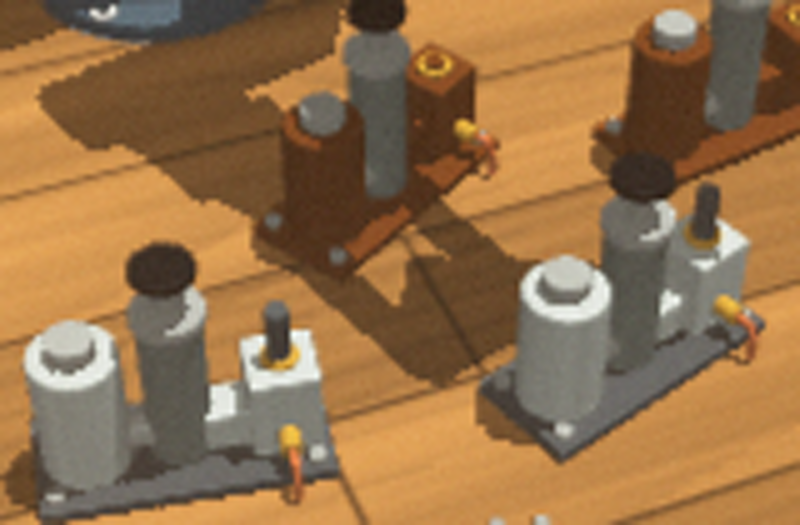

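The pin (707,183 to 235) hardly changed over the last two strokes, so it's at its stop. The plunger is up and the hand is clear.

```bash
python3 -c "
from rig import robot
print(robot.hand_in())"
```

```text
the job is handed in; nothing more can be done
None
```

I pumped the left white oiler, the one whose pin was down, with six full strokes of the closed fingertips and handed the job in at about 10.5 s. Each stroke went 19 to 20 mm down at about 14 to 19 N. After each one I lifted the fingers clear so the plunger could come up.

- **Pin:** in the last picture it stands out about as far as the other oiler's pin. It hardly changed between strokes 4 and 6, so it looks to be at its stop. I could not make out the bright groove at this resolution, so that sign is unconfirmed.
- **Plunger and hand:** the plunger was up, and the fingers were about 12 cm above it and off to the side, with no force on the tool.
- **Other things:** I never went to the other oiler, and it looks unchanged. I did not check the bottle, jar and wrench at the end, but the arm stayed away from them.

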